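# Hold the push-on gauge on the air manifold's tilted test nipple

## Task

Check the airbrush air supply: pick up the push-on pressure gauge and press it squarely onto the tilted test nipple of the air manifold, past the snap of its catch and on against the spring until it is fully home. Finish while still gripping the gauge and holding it fully home against the spring: do not let go. Leave the jar, phone, hobby knife and model tank where they are.

Things in the scene. Friction and masses are not known exactly. Their poses are not given: they have to be found in the camera images.
- gauge_grip (a point): centre of the square grey grip (30 x 30 mm, 50 mm long, faces square to its x and y) of the loose push-on pressure gauge, 57 mm above its mouth. z runs up the gauge's axis to the small dial on top. Gauge: about 220 g, 82 mm tall plus 3 mm dial; at the start it stands upright on its mouth. The grip spans 32 to 82 mm above the mouth, with a round steel coupler below it
- gauge_mouth (a point): centre of the gauge's open mouth, the underside of its coupler (on the table at the start); axes as gauge_grip. The coupler is 41 mm in diameter, its top 34 mm above the mouth; the bore is 16.8 mm wide, rounded to about 24 mm at the mouth, and ends 32 mm above the mouth
- gauge: the same gauge as a whole; origin at the centre of its mouth, axes as gauge_grip
- manifold: fixed aluminium air manifold: block 110 x 100 mm, 50 mm high, on a 130 x 120 mm base plate, with the tilted nipple on a 27 mm round boss on top. Origin on the table, below the point where the boss leaves the block; z up. The nipple leans 0.49 rad (28 degrees) from vertical towards the manifold's -x, roughly towards the robot
- nipple_tip (a point): round tip of the fixed steel test nipple, 14 mm in diameter, 36 mm out of its boss. z points outward along the nipple; the gauge goes on along -z, its z parallel to this z, at any turn about it. Three spring balls 14 mm below the tip, 3.5 mm proud, are the catch: it resists with 5 to 10 N while the tip is 13 to 18 mm inside the mouth and has snapped at 23 mm. Fully home: 32 mm, a hard stop
- nipple_pin (a joint): how far the brass spring pin on the nipple's end is pushed in, in m: 0 is out (10 mm beyond the tip), 0.010 with the gauge fully home. The bore's end meets the pin when the tip is 22 mm inside the mouth; the spring pushes back with 3 N at first, 10 N fully home, and pushes the gauge partly off again if not held
- jar: bystander: small paint jar, 34 mm in diameter, 50 mm tall; origin under its centre
- phone: bystander: phone lying flat, 155 x 76 x 11 mm; origin under its centre
- knife: bystander: hobby knife lying along its x, 140 mm long, 10 mm thick; origin under it
- tank: bystander: model tank, 106 x 66 mm, 36 mm tall, gun to its -x; origin under its centre
Mind the look-alikes: they are no part of the job. Several things look just like the manifold: the one meant starts farthest to the robot's right.

How it is judged (in metres and radians):
On the way, in this order (a step that is already met when the one before it is completed fails the run):
1. the gauge is lifted clear in the gripper (height (world z) of gauge_mouth above 0.03 m and contact force between the fingers and gauge above 2 N), for 0.1 s.
2. the coupler has snapped onto the nipple, squarely (z of gauge_mouth in the frame of nipple_tip below -0.0225 m and distance between gauge_mouth and nipple_tip below 0.036 m and angle between the z axis of gauge_grip and the z axis of nipple_tip, either way round below 0.14 rad), for 0.1 s.
At the end, for the whole second after the job is handed in: Through the last second the gauge sits on the nipple fully home (tip at least 29 of 32 mm inside the mouth, spring pin pushed in at least 7.5 of 10 mm), within 7 degrees of the nipple's axis and 5 mm of it, still, and gripped by the fingers (value of joint nipple_pin above 0.0075 m and z of gauge_mouth in the frame of nipple_tip below -0.029 m and x of gauge_mouth in the frame of nipple_tip between -0.005 and 0.005 m and y of gauge_mouth in the frame of nipple_tip between -0.005 and 0.005 m and angle between the z axis of gauge_grip and the z axis of nipple_tip, either way round below 0.12 rad and contact force between the fingers and gauge above 2 N and linear speed of gauge below 0.02 m/s); the arm keeps its last pose, push and grip.
It fails at once if the jar, phone, hobby knife or model tank is moved more than 2 cm (distance of any of jar, phone, knife, tank from where it was at the start of the episode above 0.02 m).
It also fails if it takes over 48 s, if anything falls off the work surface, if the arm or the gripper's body presses on something with over 40 N, if the wrist force passes 120 N, or if a joint passes its speed limit or range.

## Robot

A 6-joint arm with a two-finger parallel gripper is mounted at the origin on the work surface. World frame = base frame: x ahead of the robot, y to its left, z up, the work surface at z = 0. Lengths are in mm, angles in rad, forces in N, time in s.
With the tool pointing down it reaches from about 275 to 750 mm from the base axis. Payload 10.2 kg.
Tool frame: the origin (TCP) lies between the finger pads; the fingertips stand 17 mm ahead of it and the grasp point (between the pads) lies 2 mm behind it (tips_ahead is the distance from the TCP to the fingertips, in mm); z points along the fingers, y is the line along which they close (so a half turn about z gives the same grasp; the last joint's range is limited). The gripper opens to 85 mm and grips with 20 to 120 N. Pads are 22 mm wide; open, the fingers measure 114 mm over their backs; the gripper's body (76 mm by 85 mm) begins 54 mm behind the grasp point. The pads swing forward as they close: fully open they stand 13 mm farther back than shut.
Start: joints at [-1.486, 0.313, 1.498, -0, 1.331, -0.223], TCP at [159.043, -500.337, 248.294] pointing down, gripper open.
Joint ranges: [-2.94, 2.94], [-0.97, 2.17], [0.19, 2.56], [-1.23, 4.37], [0.02, 3.11], [-2.88, 2.88]. Speed limits (rad/s): [2.39, 2.39, 3.01, 3.14, 3.14, 3.14].

## Interface

Orientations are given as a unit quaternion [w, x, y, z].
In Python, from rig import sense, capture, finish_job, boxes_of, tips_ahead gives the robot as it stands.
- The arm moves only by the tool drive_tool, never from a script. Its argument "commands" is text: rows parted by semicolons, each of 7 numbers parted by spaces: the shift along the world's x, y, z in units of 0.1 m (1.0 is 0.1 m), then the turn, a rotation vector about the world's x, y, z in units of pi/4 rad (1.0 is pi/4 rad), then the opening in per cent of the stroke, from 0 (shut) to 100 (fully open). A call has 1 to 20 rows; each row shifts and turns the commanded pose from where the row before left it; what a row does not reach is not made up. A row lasts 1/12 s, in which the tool goes at most 41.7 mm and 7.16 degrees, less where a joint would pass 70% of its speed; a pose out of reach is approached as far as the arm can. A call with a number of a shift or a turn outside -1 to 1 is refused whole. A call with a gripper value outside its range is refused whole. The fingers move at their own pace and stop on an object; "force" is the grip in N (left out, the last holds). Time passes only in rows, so rows that do not move let the fingers close. It gives the time, the measured TCP pose, the force, the opening and the grip force at its end, in the units of the state.
- sense(): the state, without advancing time (a new reading comes with each control period).
- capture(name): name is "scene" or "top"; returns a dict with "pixels" (384x512x3 uint8, blue, green, red), "fov_y" (degrees; the focal length in pixels is half the picture's height over the tangent of half this angle, whatever the lens; pixels are square), "cx", "cy" (the principal point, pixels), "position" and "attitude" of the camera in the world. Camera axes: x right, y down, z forward; pixel columns grow to the right and rows downward; lengths in mm; the calibration is good to about 2 mm. A picture is of the moment at which its call begins. There is no depth.
- finish_job(): hands the job in; it is judged then, once.
Trained networks look in a picture, given as the dict that the camera call returned (one of the last four; its "shot" number tells which), for a name from the list of things; names that differ only in an ending like _2 or _b are one class to them, and where a whole thing is asked for, a point or a joint stands for the part that bears it (a point fixed in the world has none). Each returns a list of dicts, best first, with "confidence" (0 to 1); they miss things now and then, are a little off and sometimes report something else, mostly with a low value. They report only what shows in the picture. A call takes as long as a camera call. They do not tell look-alikes from the thing itself.
- boxes_of(picture, name): "position" ([column, row] in pixels, amid what is visible of it).
The state is a dict: "time_s": time; "joints": joint angles; "dq": joint speeds; "tau": joint torques, N m; "eef_pos": TCP position; "ee_rot": TCP orientation; "force": force on the tool from outside, world axes, zero at the start; "wrist_torque": the same for the moment, N m; "grip_width": opening from 0.0 (shut) to 1.0 (fully open); "grip_force": force on a finger pad.
Only numpy, scipy, OpenCV 4.12 (cv2) and the standard library are available. Lean on these libraries where they do the work, as an engineer would, in place of code of your own. Each camera call takes 0.05 s, during which the arm holds its last target. There are 200 camera calls.

## Working session

There is one attempt and no reset: what is moved stays moved. The work goes in short steps, Python scripts to look and compute and a tool call to move; the robot and the scene stay as the last step left them, time stands still between calls to the robot, and variables do not carry over. Pictures are saved under pics/ and viewed, at most 10 in all, crops included, and the job is handed in when it is done.

Besides the shell and the picture viewer there is one more tool, called after ">>>" in YAML: its name, and indented under it one key for each argument. drive_tool: Moves the arm, as the interface text tells. Shifts and turns lie within -1 to 1; 1 stands for 0.1 m of shift or pi/4 rad of turn. Its arguments: {"type":"object","properties":{"commands":{"type":"string"},"force":{"type":"number"}},"required":["commands"]}

```bash
mkdir -p pics; ls; python3 - <<'E'
from rig import *
import cv2
for n in ("scene","top"):
    p=capture(n); cv2.imwrite(f"pics/{n}0.png",p["pixels"])
    print(n,p["fov_y"],p["cx"],p["cy"],p["position"],p["attitude"])
    for t in ("gauge","manifold","jar","phone","knife","tank","gauge_grip","gauge_mouth","nipple_tip"):
        print(t,[(d["position"],round(d["confidence"],2)) for d in boxes_of(p,t)])
print(sense()); print(tips_ahead)
E
```

```text
pics
scene 51.85055480663745 257.72926352181474 195.94144480319318 [ 781.82244447 -480.22864373  843.7760168 ] [-0.29742397  0.91367268  0.26385015 -0.08440568]
gauge [([346.3, 174.8], 0.7)]
manifold [([239.7, 118.6], 0.82), ([223.1, 263.5], 0.78)]
jar [([226.7, 197.3], 0.58)]
phone [([332.0, 122.9], 0.81)]
knife [([150.0, 334.4], 0.7)]
tank [([341.6, 249.6], 0.9)]
gauge_grip [([352.5, 180.7], 0.76)]
gauge_mouth [([346.9, 177.3], 0.97)]
nipple_tip [([230.5, 91.8], 0.6), ([209.5, 235.3], 0.46)]
top 55.9457463770882 256.9255949818969 196.2043859718322 [341.05534605  10.97843479 991.66419466] [-0.04778856  0.70885596 -0.70116001  0.06011767]
gauge [([184.4, 141.9], 0.58)]
manifold [([158.9, 286.5], 0.94), ([315.4, 196.2], 0.85)]
jar []
phone [([111.4, 194.2], 0.9)]
knife []
tank [([253.3, 121.9], 0.83)]
gauge_grip [([182.1, 142.8], 0.51)]
gauge_mouth [([181.4, 140.0], 0.86)]
nipple_tip [([146.3, 297.5], 0.67)]
{'time_s': 1.0, 'joints': array([-1.48640399e+00,  3.12904450e-01,  1.49770819e+00, -1.02973667e-05,
        1.33097722e+00, -2.23388822e-01]), 'dq': array([-2.36921199e-05,  6.64124225e-04, -1.91532672e-04,  6.52585628e-04,
        1.80592589e-03, -5.70232745e-04]), 'tau': array([ 1.67845537e-03, -4.12163937e+01, -2.59897184e+01, -8.82796326e-05,
        5.18194356e-04,  1.20778950e-05]), 'eef_pos': array([ 159.03838216, -500.34006043,  248.2888105 ]), 'ee_rot': array([ 1.04417219e-06,  9.88182008e-01,  1.53285090e-01, -5.08612244e-06]), 'force': array([0.00944178, 0.04936947, 0.04038767]), 'wrist_torque': array([-0.02105962, -0.02308453,  0.03147863]), 'grip_force': 0.0, 'grip_width': 0.9972575091125604}
17.0
```

```bash
python3 - <<'E'
import cv2
for n in ("scene","top"):
    cv2.imwrite(f"pics/{n}0b.png",cv2.resize(cv2.imread(f"pics/{n}0.png"),(800,600),interpolation=cv2.INTER_CUBIC))
E
cat > h.py <<'E'
import numpy as np, cv2
from scipy.spatial.transform import Rotation as R
def cam(p):
    f=192/np.tan(np.radians(p["fov_y"])/2); q=np.array(p["attitude"])
    return f,R.from_quat(q[[1,2,3,0]]).as_matrix(),np.array(p["position"])
def ray(p,uv):
    f,M,c=cam(p); d=M@np.array([(uv[0]-p["cx"])/f,(uv[1]-p["cy"])/f,1]); return c,d/np.linalg.norm(d)
def onz(p,uv,z):
    c,d=ray(p,uv); return c+d*(z-c[2])/d[2]
def tri(*pu):
    A=0;b=0
    for p,uv in pu:
        c,d=ray(p,uv); P=np.eye(3)-np.outer(d,d); A=A+P; b=b+P@c
    return np.linalg.solve(A,b)
def proj(p,X):
    f,M,c=cam(p); v=(np.atleast_2d(X)-c)@M; return np.c_[p["cx"]+f*v[:,0]/v[:,2],p["cy"]+f*v[:,1]/v[:,2]]
# calibrations (the cameras are fixed)
S=dict(fov_y=51.85055480663745,cx=257.72926352181474,cy=195.94144480319318,position=[781.82244447,-480.22864373,843.7760168],attitude=[-0.29742397,0.91367268,0.26385015,-0.08440568])
T=dict(fov_y=55.9457463770882,cx=256.9255949818969,cy=196.2043859718322,position=[341.05534605,10.97843479,991.66419466],attitude=[-0.04778856,0.70885596,-0.70116001,0.06011767])
E
python3 -c "
from h import *
print('axes T',cam(T)[1]); print('S',cam(S)[1])
for s,t in (((346,175),(184,142)),((240,118),(159,286)),((240,118),(315,196)),((223,263),(315,196)),((223,263),(159,286)),((332,123),(111,194)),((342,250),(253,122))): print(s,t,tri((S,s),(T,t)).round())
print(onz(S,(227,197),25).round(),onz(S,(150,334),5).round())
"
```

```text
axes T [[ 0.00952102 -0.98829702  0.15224439]
 [-0.99978877 -0.0121818  -0.0165538 ]
 [ 0.01821468 -0.15205462 -0.98820424]]
S [[ 0.84651756  0.4319368  -0.31118904]
 [ 0.53235389 -0.68384416  0.49895541]
 [ 0.00271239 -0.58803721 -0.80882933]]
(346, 175) (184, 142) [633. 194.  44.]
(240, 118) (159, 286) [253. 254.   5.]
(240, 118) (315, 196) [462. -83. 372.]
(223, 263) (315, 196) [ 494. -168.    3.]
(223, 263) (159, 286) [   63.   471. -1394.]
(332, 123) (111, 194) [498. 402.  -9.]
(342, 250) (253, 122) [712.  10.   1.]
[402. -20.  25.] [ 459. -385.    5.]
```

View pics/scene0b.png

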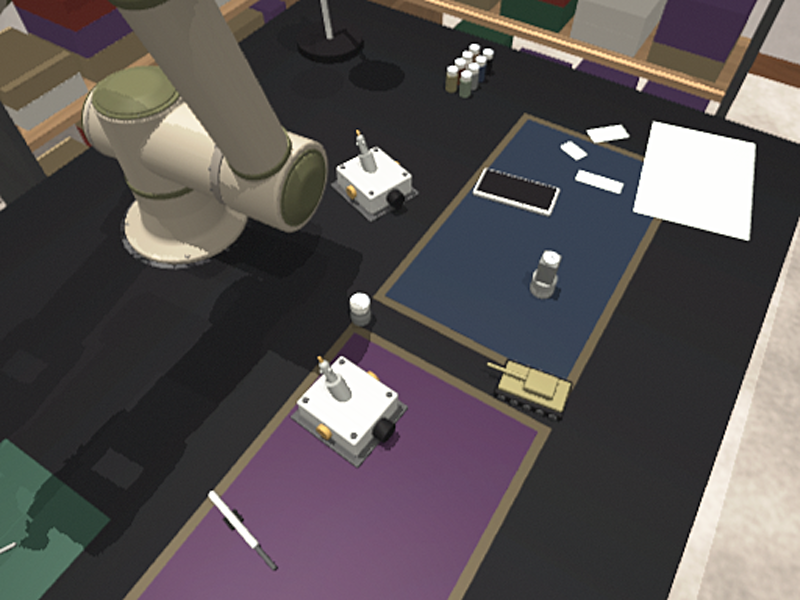

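View pics/top0b.png

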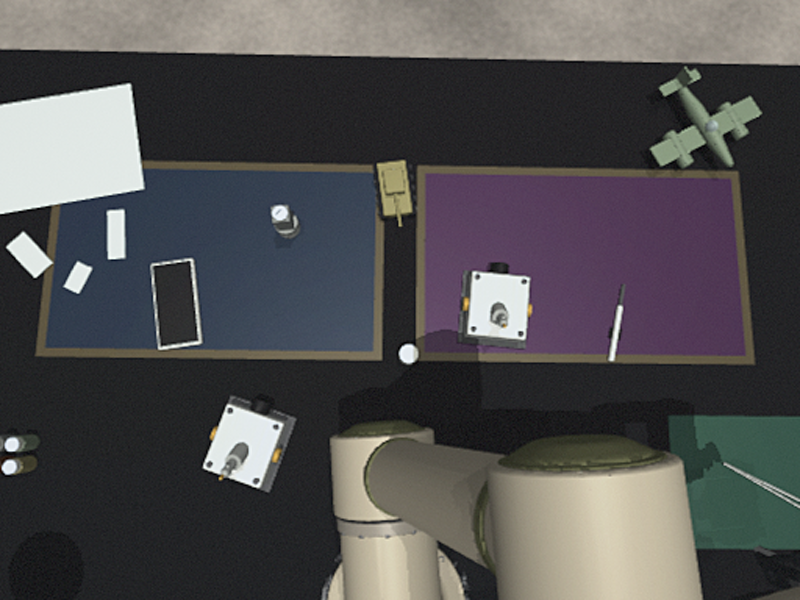

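The scene picture (800x600 scale) shows manifolds at about (373,180) and (350,405), the gauge at (545,275), and the jar, tank, knife and phone. The top view has manifolds at (248,447) and (495,305) and the gauge at (283,218).

Candidates for the manifold, in 512-scale scene/top pixels:
- A: (240,118)/(159,286), y≈+254.
- B: (223,263)/(315,196), y≈−168.
- Something hidden under the arm is still possible.

B is the rightmost visible one. I'll check it in close crops.

```bash
python3 - <<'E'
import cv2,numpy as np
s=cv2.imread("pics/scene0.png");t=cv2.imread("pics/top0.png")
def c(im,u,v,w,h):return cv2.resize(im[v:v+h,u:u+w],(400,300),interpolation=cv2.INTER_CUBIC)
a=np.vstack([np.hstack([c(s,320,150,60,45),c(t,155,120,60,45)]),np.hstack([c(s,173,217,100,75),c(t,270,160,100,75)])])
cv2.imwrite("pics/crops.png",a)
E
```

```text
(no output)
```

View pics/crops.png

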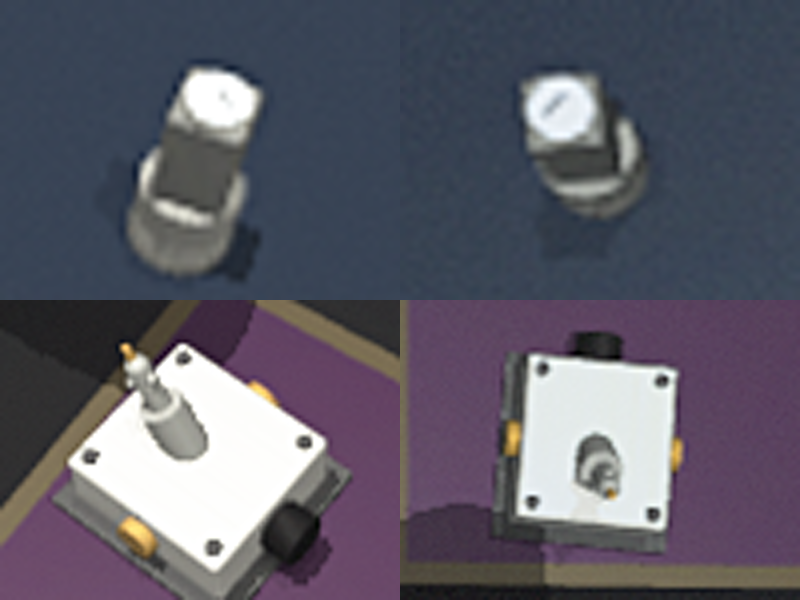

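>>> drive_tool:
  commands: "0.23 0.34 0 0 0 0 100;0.23 0.34 0 0 0 0 100;0.23 0.34 0 0 0 0 100;0.23 0.34 0 0 0 0 100;0.23 0.34 0 0 0 0 100;0.23 0.34 0 0 0 0 100;0.23 0.34 0 0 0 0 100;0.23 0.34 0 0 0 0 100;0.23 0.34 0 0 0 0 100;0.23 0.34 0 0 0 0 100;0.23 0.34 0 0 0 0 100;0.23 0.34 0 0 0 0 100;0.23 0.34 0 0 0 0 100;0.23 0.34 0 0 0 0 100;0 0 0 0 0 0 100"

```text
time_s: 2.25
eef_pos: [483.2, -19.3, 248.2]
ee_rot: [-0.001, 0.988, 0.156, 0.001]
force: [0.0, -0.5, -0.3]
grip_width: 0.999
grip_force: 0.0
```

The crops show the gauge's square grip with its dial, and manifold B with four screws, a boss, and a nipple with a brass pin leaning towards the robot. Next I measure from these pixels and, with the arm now out of the way, check the right side for hidden look-alikes.

```bash
python3 - <<'E'
from rig import *
from h import *
g=lambda P,u,v,k,ox=0,oy=0:(u+(P[0]-ox)*k,v+(P[1]-oy)*k)
sg=lambda *P:g(P,320,150,.15); tg=lambda *P:g(P,155,120,.15,400)
sm=lambda *P:g(P,173,217,.25,0,300); tm=lambda *P:g(P,270,160,.25,400,300)
print("dial",tri((S,sg(218,98)),(T,tg(560,108))).round(1),onz(S,sg(218,98),85).round(1),onz(T,tg(560,108),85).round(1))
for C,f,p in (([(522,85),(600,75),(613,148),(535,150)],tg,T),([(195,68),(262,95),(240,138),(170,120)],sg,S)):
    X=np.array([onz(p,f(*c),82) for c in C]);print(X.mean(0).round(1)); e=np.diff(np.r_[X,X[:1]],axis=0); print(np.linalg.norm(e,axis=1).round(),np.degrees(np.arctan2(e[:,1],e[:,0])).round(1))
tp=[(542,368),(662,380),(653,513),(532,502)]; sp=[(183,357),(304,442),(213,547),(90,456)]
X=np.array([tri((S,sm(*a)),(T,tm(*b))) for a,b in zip(sp,tp)]);print("screws",X.round(1),X.mean(0).round(1))
e=np.diff(np.r_[X,X[:1]],axis=0)[:,:2];print(np.linalg.norm(e,axis=1).round(),np.degrees(np.arctan2(e[:,1],e[:,0])).round(1))
print("pin",tri((S,sm(127,350)),(T,tm(608,493))).round(1))
for n in ("scene","top"):
    p=capture(n); cv2.imwrite(f"pics/{n}1.png",p["pixels"])
    for t in ("manifold","nipple_tip","gauge_grip"): print(n,t,[(d["position"],round(d["confidence"],2)) for d in boxes_of(p,t)])
a=cv2.imread("pics/scene1.png");b=cv2.imread("pics/top1.png")
cv2.imwrite("pics/both1.png",cv2.resize(np.hstack([a,b]),(800,300)))
E
```

```text
dial [638.6 201.4  80. ] [640.6 198.2  85. ] [635.7 199.4  85. ]
[634.1 197.   82. ]
[31. 30. 30. 27.] [ -81.4 -168.1   92.4   13.3]
[641.  197.4  82. ]
[27. 24. 27. 29.] [   2.4  -86.2 -167.    95.6]
screws [[ 504.3 -140.7  128.4]
 [ 541.4 -180.9  117.7]
 [ 480.8 -204.6  -37.2]
 [ 437.7 -158.9  -21.5]] [ 491.1 -171.3   46.9]
[55. 65. 63. 69.] [ -47.2 -158.6  133.3   15.2]
pin [ 449.4 -164.4  108.5]
scene manifold [([223.2, 262.5], 0.84), ([227.3, 121.1], 0.62)]
scene nipple_tip [([206.3, 237.2], 0.45)]
scene gauge_grip [([349.6, 175.0], 0.76)]
top manifold [([323.1, 202.3], 0.78), ([158.9, 285.2], 0.72)]
top nipple_tip [([146.2, 297.3], 0.63), ([322.8, 206.3], 0.62)]
top gauge_grip [([183.6, 142.9], 0.65)]
```

View pics/both1.png

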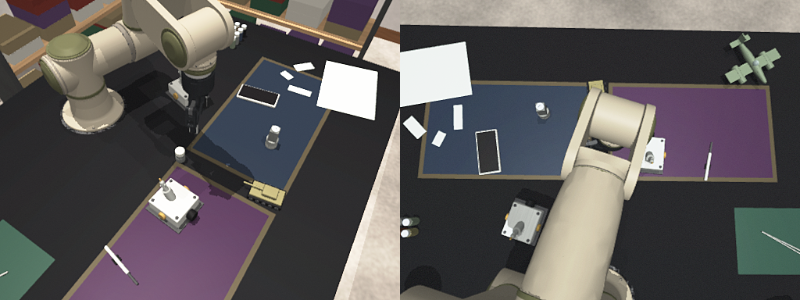

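No third manifold shows on the right, so B (scene (223,263), top (323,202)) is the one. I had matched the screws wrongly between the two views, so I recompute them.

```bash
python3 - <<'E'
from h import *
sm=lambda P:(173+P[0]*.25,217+(P[1]-300)*.25); tm=lambda P:(270+(P[0]-400)*.25,160+(P[1]-300)*.25)
tp=[(542,368),(662,380),(653,513),(532,502)]; sp=[(304,442),(213,547),(90,456),(183,357)]
X=np.array([tri((S,sm(a)),(T,tm(b))) for a,b in zip(sp,tp)])
for n,Y in (("tri",X),("S",np.array([onz(S,sm(a),54) for a in sp])),("T",np.array([onz(T,tm(a),54) for a in tp]))):
    e=np.diff(np.r_[Y,Y[:1]],axis=0)[:,:2];print(n,Y.round(1).tolist(),Y.mean(0).round(1),np.linalg.norm(e,axis=1).round(1),np.degrees(np.arctan2(e[:,1],e[:,0])).round(1))
E
python3 - <<'E'
import cv2,numpy as np
s=cv2.imread("pics/scene0.png");t=cv2.imread("pics/top0.png")
c=lambda im,u,v:cv2.resize(im[v:v+50,u:u+36],(396,550),interpolation=cv2.INTER_CUBIC)
cv2.imwrite("pics/nip.png",np.hstack([c(s,194,295-70),c(t,302,180)]))
E
```

```text
tri [[541.4, -133.5, 46.0], [534.3, -213.5, 46.6], [444.7, -205.4, 47.0], [451.3, -125.3, 47.4]] [ 492.9 -169.4   46.7] [80.4 89.9 80.3 90.4] [-95.1 174.8  85.3  -5.2]
S [[544.8, -136.0, 54.0], [537.8, -215.0, 54.0], [448.9, -206.8, 54.0], [455.4, -127.1, 54.0]] [ 496.7 -171.2   54. ] [79.3 89.3 80.  89.8] [-95.1 174.8  85.3  -5.7]
T [[538.6, -133.1, 54.0], [531.6, -212.8, 54.0], [442.9, -204.8, 54.0], [449.2, -125.6, 54.0]] [ 490.6 -169.1   54. ] [80.  89.1 79.5 89.8] [-95.1 174.8  85.4  -4.8]
```

View pics/nip.png

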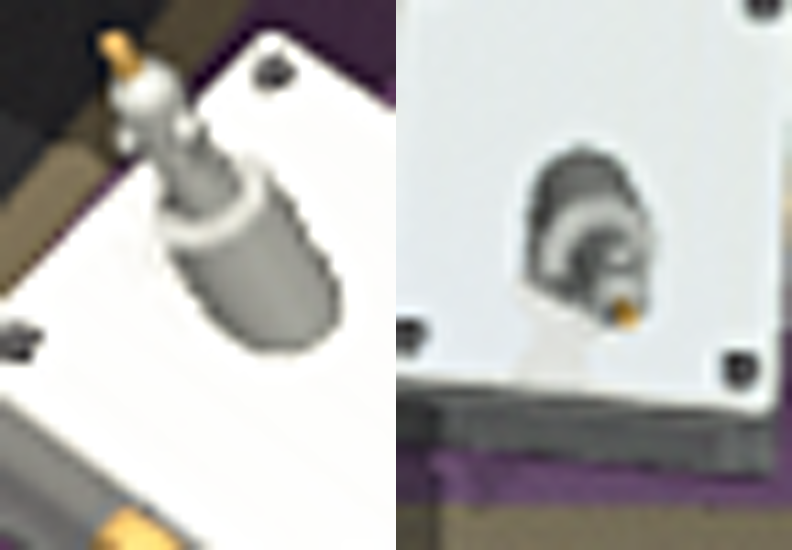

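>>> drive_tool:
  commands: "0.25 0.36 0 0 0 -0.05 100;0.25 0.36 0 0 0 -0.05 100;0.25 0.36 0 0 0 -0.05 100;0.25 0.36 0 0 0 -0.05 100;0.25 0.36 -0.1 0 0 -0.03 100;0.20 0.28 -0.2 0 0 0 100;0.1 0.1 -0.2 0 0 0 100;0 0 0 0 0 0 100;0 0 0 0 0 0 100"

```text
time_s: 3.4
eef_pos: [629.1, 183.4, 197.8]
ee_rot: [0.0, 0.998, 0.063, -0.001]
force: [0.6, -0.7, 0.4]
grip_width: 0.999
grip_force: 0.0
```

The nipple crops show the brass pin end at scene (203.8,228.3) and top (322.9,208.4), with the boss below it and the lean along the manifold's −x. I now move over the gauge and descend.

>>> drive_tool:
  commands: "0.085 0.15 -0.18 0 0 0 100;0 0 -0.3 0 0 0 100;0 0 0 0 0 0 100"

```text
time_s: 3.65
eef_pos: [636.1, 197.6, 147.4]
ee_rot: [0.0, 0.998, 0.063, -0.003]
force: [-0.8, -1.0, -2.1]
grip_width: 0.997
grip_force: 0.0
```

```bash
python3 - <<'E'
from rig import *
from h import *
print(tri((S,(203.8,228.3)),(T,(322.9,208.4))).round(1),sense()["eef_pos"])
p=capture("scene");t=capture("top")
c=lambda p,u,v:cv2.resize(p["pixels"][v:v+80,u:u+72],(396,440),interpolation=cv2.INTER_CUBIC)
cv2.imwrite("pics/above.png",np.hstack([c(p,315,110),c(t,150,100)]))
E
```

```text
[ 448.4 -165.5  114.1] [636.07825024 197.638871   147.40170592]
```

View pics/above.png

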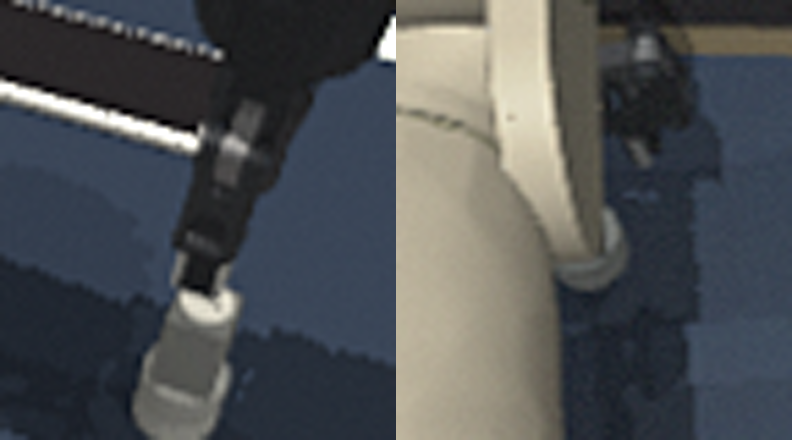

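```bash
python3 - <<'E'
from h import *
for z in (135,145):
  for s in (1,-1): print(z,s,(proj(S,[636.1+s*5.5,197.6-s*42,z])-[315,110])*5.5)
print((proj(S,[637.5,198.5,82])-[315,110])*5.5,(proj(S,[637.5,198.5,57])-[315,110])*5.5)
E
```

```text
135 1 [[191.62869695 289.92877865]]
135 -1 [[246.70279265 160.45464905]]
145 1 [[196.11708961 274.53901097]]
145 -1 [[251.44027914 144.70507051]]
[[200.18219406 302.03752133]] [[189.82423005 336.73132354]]
```

The near finger tip sits at crop (200,290), predicted (192,290). The gauge top sits at (207,303), predicted (200,302). The bias is the same for both, so the estimate agrees with the arm frame. I descend, grip and lift.

>>> drive_tool:
  commands: "0.015 0.01 -0.3 0 0 0 100;0 0 -0.3 0 0 0 100;0 0 -0.32 0 0 0 100;0 0 0 0 0 0 100;0 0 0 0 0 0 0;0 0 0 0 0 0 0;0 0 0 0 0 0 0;0 0 0 0 0 0 0;0 0 0 0 0 0 0;0 0 0 0 0 0 0;0 0 0 0 0 0 0;0 0 0 0 0 0 0"
  force: 90

```text
time_s: 4.75
eef_pos: [640.1, 200.1, 61.0]
ee_rot: [-0.0, 0.998, 0.064, 0.002]
force: [-0.4, 0.2, 8.0]
grip_width: 0.34
grip_force: 87.9
```

>>> drive_tool:
  commands: "0 0 0.2 0 0 0 0;0 0 0.35 0 0 0 0;0 0 0.35 0 0 0 0;0 0 0.3 0 0 0 0;0 0 0 0 0 0 0;0 0 0 0 0 0 0"

```text
time_s: 5.25
eef_pos: [639.6, 200.0, 180.6]
ee_rot: [-0.0, 0.998, 0.064, 0.001]
force: [-0.5, -0.5, -2.8]
grip_width: 0.342
grip_force: 89.3
```

Held, with a −2.8 N weight reading. I carry it over to the nipple axis with the tilt applied on the way.

>>> drive_tool:
  commands: "-0.155 -0.225 0.025 -0.0035 -0.0388 0 0;-0.155 -0.225 0.025 -0.0035 -0.0388 0 0;-0.155 -0.225 0.025 -0.0035 -0.0388 0 0;-0.155 -0.225 0.025 -0.0035 -0.0388 0 0;-0.155 -0.225 0.025 -0.0035 -0.0388 0 0;-0.155 -0.225 0.025 -0.0035 -0.0388 0 0;-0.155 -0.225 0.025 -0.0035 -0.0388 0 0;-0.155 -0.225 0.025 -0.0035 -0.0388 0 0;-0.155 -0.225 0.025 -0.0035 -0.0388 0 0;-0.155 -0.225 0.025 -0.0035 -0.0388 0 0;-0.155 -0.225 0.025 -0.0035 -0.0388 0 0;-0.155 -0.225 0.025 -0.0035 -0.0388 0 0;-0.155 -0.225 0.025 -0.0035 -0.0388 0 0;-0.155 -0.225 0.025 -0.0035 -0.0388 0 0;-0.155 -0.225 0.025 -0.0035 -0.0388 0 0;-0.155 -0.225 0.025 -0.0035 -0.0388 0 0;0 0 0 0 0 0 0;0 0 0 0 0 0 0;0 0 0 0 0 0 0"

```text
time_s: 6.83
eef_pos: [391.0, -159.5, 218.0]
ee_rot: [0.036, 0.969, 0.061, 0.239]
force: [0.4, -0.1, -2.3]
grip_width: 0.343
grip_force: 89.7
```

```bash
python3 - <<'E'
from rig import *
from h import *
s=sense(); q=s["ee_rot"]; M=R.from_quat(q[[1,2,3,0]]).as_matrix(); print(s["eef_pos"].round(1),M.round(3),s["joints"].round(2))
n=np.array([-.469,.042,.882]); e=np.cross(M[:,2],-n); print("rot fix units",(e/(np.pi/4)).round(3))
p=capture("scene");t=capture("top")
for k in ("gauge","gauge_mouth","nipple_tip"): print([(d["position"],round(d["confidence"],2)) for q in (p,t) for d in boxes_of(q,k)])
c=lambda p,u,v:cv2.resize(p["pixels"][v:v+110,u:u+80],(400,550),interpolation=cv2.INTER_CUBIC)
cv2.imwrite("pics/pre.png",np.hstack([c(p,165,165),c(t,280,140)]))
E
```

```text
[ 391.  -159.5  218. ] [[ 0.879  0.101  0.467]
 [ 0.136 -0.99  -0.041]
 [ 0.458  0.099 -0.884]] [-0.87 -0.1   2.13  0.47  0.81  0.3 ]
rot fix units [-0.002 -0.004 -0.001]
[([181.6, 197.6], 0.95), ([330.8, 220.7], 0.9)]
[([330.1, 222.2], 0.83), ([259.2, 226.5], 0.49)]
[([230.7, 93.8], 0.58), ([145.0, 298.1], 0.52)]
```

View pics/pre.png

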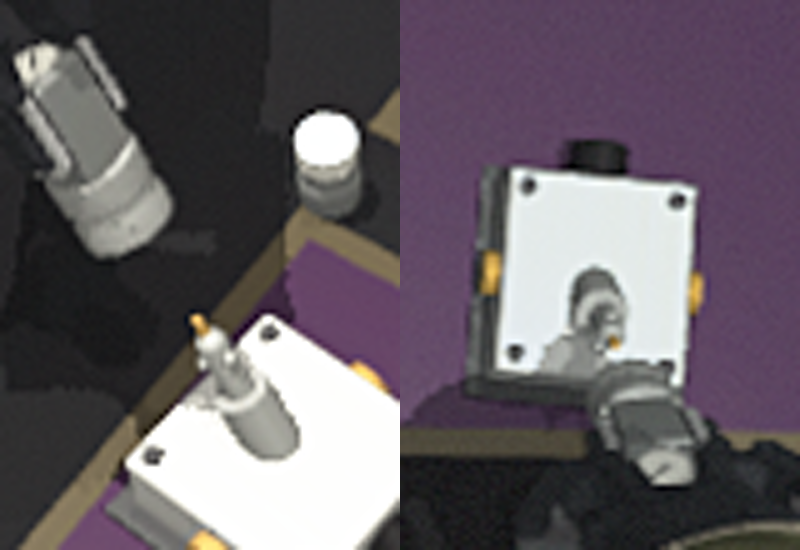

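The scene crop shows the gauge axis above the nipple: coupler rim from (78,245) to (173,205), dial (38,62), brass pin end (197,320). The top crop shows the coupler rim near (640,380), dial (668,465) and pin (614,342). I compare these with the projected model.

```bash
cat >> h.py <<'E'
def gmodel(tcp,M,m=61,dx=0,dy=0):
    mouth=tcp+M@np.array([dx,dy,m]); up=-M[:,2]; a=np.linspace(0,2*np.pi,60,endpoint=False)
    circ=lambda h,r:mouth+up*h+r*(np.cos(a)[:,None]*M[:,0]+np.sin(a)[:,None]*M[:,1])
    return mouth,up,circ
E
python3 - <<'E'
from h import *
from rig import sense
s=sense(); q=s["ee_rot"]; M=R.from_quat(q[[1,2,3,0]]).as_matrix(); tcp=s["eef_pos"]
mouth,up,circ=gmodel(tcp,M)
for n,p,o in (("S",S,(165,165)),("T",T,(280,140))):
    f=lambda X:((proj(p,X)-o)*5).round().tolist()
    d=400 if n=="T" else 0
    P=(proj(p,circ(0,20.5))-o)*5+[d,0]
    print(n,"mouth rim: left",P[P[:,0].argmin()].round(),"right",P[P[:,0].argmax()].round(),"low",P[P[:,1].argmax()].round(),"top",P[P[:,1].argmin()].round())
    print(" mouthc",f(mouth),"dial",f(mouth+85*up),"(T: add 400)")
    pin=np.array([448.4,-165.5,114.1])
    print(" pin",f(pin),"tip",f(pin-10*up),"boss end",f(pin-46*up), "block at z50",f(pin-(64/.882)*up),"z54",f(pin-(60/.882)*up))
E
```

```text
S mouth rim: left [ 85. 234.] right [174. 197.] low [106. 250.] top [156. 183.]
 mouthc [[130.0, 216.0]] dial [[29.0, 57.0]] (T: add 400)
 pin [[193.0, 317.0]] tip [[203.0, 333.0]] boss end [[239.0, 390.0]] block at z50 [[265.0, 430.0]] z54 [[260.0, 423.0]]
T mouth rim: left [585. 389.] right [675. 385.] low [628. 430.] top [632. 348.]
 mouthc [[230.0, 389.0]] dial [[261.0, 468.0]] (T: add 400)
 pin [[214.0, 341.0]] tip [[211.0, 334.0]] boss end [[201.0, 309.0]] block at z50 [[194.0, 292.0]] z54 [[196.0, 295.0]]
```

```bash
cat > ov.py <<'E'
from h import *
from rig import sense,capture
def overlay(name,pin,n,so,to,k=10,w=40,h=58,m=61,dx=0,dy=0):
    s=sense(); q=s["ee_rot"]; M=R.from_quat(q[[1,2,3,0]]).as_matrix(); tcp=s["eef_pos"]
    mouth,up,circ=gmodel(tcp,M,m,dx,dy); out=[]
    a=np.linspace(0,2*np.pi,60,endpoint=False); e1=np.cross(n,[0,1,0]);e1/=np.linalg.norm(e1);e2=np.cross(n,e1)
    nc=lambda d,r:pin-d*n+r*(np.cos(a)[:,None]*e1+np.sin(a)[:,None]*e2)
    for c,p,o in (("scene",S,so),("top",T,to)):
        im=capture(c)["pixels"][o[1]:o[1]+h,o[0]:o[0]+w]; im=cv2.resize(im,(w*k,h*k),interpolation=cv2.INTER_CUBIC)
        for X,col in ((circ(0,20.5),(0,255,255)),(circ(34,20.5),(0,255,0)),(circ(85,12),(255,0,255)),(nc(0,2),(0,0,255)),(nc(46,13.5),(255,0,0))):
            P=((proj(p,X)-o+.5)*k).astype(np.int32); cv2.polylines(im,[P],True,col,1)
        out.append(im)
    cv2.imwrite(name,np.hstack(out))
E
python3 - <<'E'
from ov import *
overlay("pics/ov1.png",np.array([448.4,-165.5,114.1]),np.array([-.469,.042,.882]),(164,170),(310,178),8,50,75)
E
```

```text
(no output)
```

View pics/ov1.png

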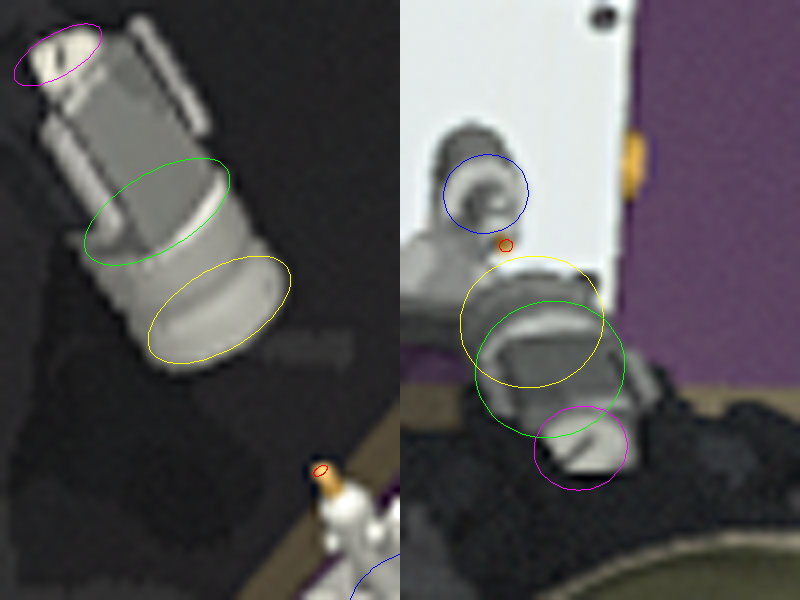

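```bash
python3 - <<'E'
from h import *
from rig import sense
s=sense(); q=s["ee_rot"]; M=R.from_quat(q[[1,2,3,0]]).as_matrix(); tcp=s["eef_pos"]
mouth,up,_=gmodel(tcp,M); dial=mouth+85*up
def sh(X,ds,dt): return tri((S,proj(S,X)[0]+np.array(ds)/8),(T,proj(T,X)[0]+np.array(dt)/8))
m2=sh(mouth,(-1,9),(0,10)); d2=sh(dial,(10,0),(9,-8))
print("mouth",mouth.round(1),m2.round(1),"dial",dial.round(1),d2.round(1))
a=d2-m2; print(np.linalg.norm(a)); a/=np.linalg.norm(a); n=np.array([-.469,.042,.882])
print("axis",a.round(3),"angle to n deg",np.degrees(np.arccos(a@n)),"in tool frame mouth",(M.T@(m2-tcp)).round(1),"axis",(M.T@a).round(3))
pin=np.array([448.4,-165.5,114.1]); print("mouth-pin",(m2-pin).round(1), "along n",(m2-pin)@n, "perp",((m2-pin)-((m2-pin)@n)*n).round(1))
E
```

```text
mouth [ 419.9 -162.4  165.2] [ 418.1 -162.9  160. ] dial [ 380.1 -158.8  240.2] [ 383.  -159.7  242.9]
90.06032341953353
axis [-0.39   0.035  0.92 ] angle to n deg 5.15603683018167 in tool frame mouth [-4.  -0.2 64.7] axis [ 0.085  0.019 -0.996]
mouth-pin [-30.3   2.6  45.9] along n 54.79558753291232 perp [-4.6  0.3 -2.4]
```

The model overlay (scene left, top right) shows the gauge turned about 4° between the pads, about the finger axis. The dial sits +10 px right in the scene view, and the mouth and dial are shifted ±9 px in the top view. Because it turned about the grasp point, tilting the tool by 0.075 rad lines it up. I do that, move closer and check.

>>> drive_tool:
  commands: "0.045 -0.006 -0.073 -0.002 -0.024 0 0;0.045 -0.006 -0.073 -0.002 -0.024 0 0;0.045 -0.006 -0.073 -0.002 -0.024 0 0;0.045 -0.006 -0.073 -0.002 -0.024 0 0;0 0 0 0 0 0 0;0 0 0 0 0 0 0;0 0 0 0 0 0 0"

```text
time_s: 7.92
eef_pos: [409.3, -162.6, 190.3]
ee_rot: [0.043, 0.958, 0.061, 0.276]
force: [-0.3, 0.1, -2.5]
grip_width: 0.341
grip_force: 89.4
```

```bash
python3 - <<'E'
from ov import *
s=sense(); q=s["ee_rot"]; M=R.from_quat(q[[1,2,3,0]]).as_matrix(); print(s["eef_pos"].round(1),M[:,2].round(3),s["force"].round(1))
n=np.array([-.469,.042,.882]); pin=np.array([448.4,-165.5,114.1])
d=s["eef_pos"]-pin; print("along",d@n,"perp",(d-d@n*n).round(1))
# gauge model aligned with n at the TCP, camera bias (2,0,-3.2) included
import h, ov
def gm(tcp,M,m,dx,dy):
    x=np.cross(n,[0,1,0]);x/=np.linalg.norm(x);return gmodel(tcp+np.array([2,0,-3.2]),np.c_[x,np.cross(-n,x),-n],m,dx,dy)
gmodel=h.gmodel; ov.gmodel=gm
overlay("pics/ov2.png",pin,n,(170,177),(305,170),8,50,75)
E
```

```text
[ 409.3 -162.6  190.3] [ 0.533 -0.048 -0.844] [-0.3  0.1 -2.5]
along 85.66225133842867 perp [ 1.1 -0.7  0.7]
```

View pics/ov2.png

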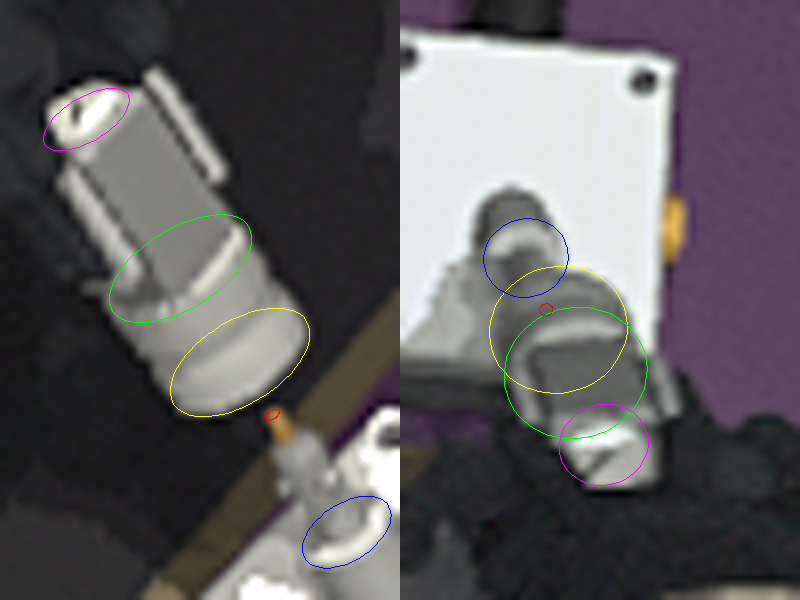

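The overlay now matches. In the scene view the mouth rim and the pin are within a few zoomed pixels, and in the top view the dial and coupler agree. I advance along the nipple axis with a small lateral fix.

>>> drive_tool:
  commands: "0.04 0.001 -0.079 0 -0.01 0 0;0.047 -0.004 -0.088 0 -0.01 0 0;0.047 -0.004 -0.088 0 0 0 0;0 0 0 0 0 0 0;0 0 0 0 0 0 0"

```text
time_s: 8.43
eef_pos: [422.7, -163.1, 164.5]
ee_rot: [0.043, 0.956, 0.061, 0.283]
force: [-1.2, 0.1, -1.7]
grip_width: 0.345
grip_force: 89.3
```

>>> drive_tool:
  commands: "0.023 -0.002 -0.044 0 0 0 0;0.023 -0.002 -0.044 0 0 0 0;0 0 0 0 0 0 0"

```text
time_s: 8.68
eef_pos: [426.8, -162.9, 154.5]
ee_rot: [0.042, 0.956, 0.061, 0.282]
force: [-3.3, 1.0, -5.2]
grip_width: 0.341
grip_force: 89.6
```

```bash
cat > st.py <<'E'
from h import *
from rig import sense
s=sense(); q=s["ee_rot"]; M=R.from_quat(q[[1,2,3,0]]).as_matrix(); n=np.array([-.469,.042,.882]); d=s["eef_pos"]-np.array([448.4,-165.5,114.1])
print("along",round(d@n,1),"perp",(d-d@n*n).round(1),"toolz",M[:,2].round(3),"F",s["force"].round(1),"Fax",round(s["force"]@n,1),"perpF",(s["force"]-s["force"]@n*n).round(1),"Tq",s["wrist_torque"].round(2))
E
python3 st.py
```

```text
along 45.9 perp [-0.1  0.7 -0.1] toolz [ 0.545 -0.046 -0.837] F [-3.3  1.  -5.2] Fax -3.0 perpF [-4.7  1.2 -2.6] Tq [0.26 1.45 0.05]
```

>>> drive_tool:
  commands: "-0.012 0.003 -0.006 0 0 0 0;0.016 -0.001 -0.03 0 0 0 0;0.016 -0.001 -0.03 0 0 0 0;0 0 0 0 0 0 0"

```text
time_s: 9.02
eef_pos: [428.8, -163.0, 148.1]
ee_rot: [0.042, 0.956, 0.061, 0.282]
force: [-7.8, 0.8, -3.2]
grip_width: 0.34
grip_force: 89.9
```

```bash
python3 st.py
```

```text
along 39.2 perp [-1.2  0.8 -0.7] toolz [ 0.545 -0.047 -0.837] F [-7.8  0.8 -3.2] Fax 0.8 perpF [-7.4  0.7 -4. ] Tq [0.18 2.04 0.05]
```

>>> drive_tool:
  commands: "-0.018 0.002 -0.01 0 0 0 0;0 0 0 0 0 0 0"

```text
time_s: 9.18
eef_pos: [427.4, -163.2, 147.9]
ee_rot: [0.043, 0.956, 0.061, 0.283]
force: [-7.2, 1.9, 2.1]
grip_width: 0.34
grip_force: 90.3
```

```bash
python3 st.py
```

```text
along 39.8 perp [-2.3  0.6 -1.2] toolz [ 0.547 -0.048 -0.836] F [-7.2  1.9  2.1] Fax 5.3 perpF [-4.7  1.7 -2.6] Tq [0.33 1.31 0.16]
```

>>> drive_tool:
  commands: "-0.012 0.004 -0.006 0 0 0 0;0.014 -0.001 -0.027 0 0 0 0;0.014 -0.001 -0.027 0 0 0 0;0 0 0 0 0 0 0"

```text
time_s: 9.52
eef_pos: [429.8, -163.2, 142.1]
ee_rot: [0.043, 0.956, 0.06, 0.284]
force: [9.6, 1.6, -8.6]
grip_width: 0.342
grip_force: 89.4
```

```bash
python3 st.py
```

```text
along 33.5 perp [-2.9  0.9 -1.6] toolz [ 0.548 -0.048 -0.835] F [ 9.6  1.6 -8.6] Fax -12.1 perpF [4.  2.1 2. ] Tq [ 0.31 -0.61  0.25]
```

>>> drive_tool:
  commands: "0.02 -0.004 -0.026 0 0 0 0;0.016 -0.001 -0.03 0 0 0 0;0 0 0 0 0 0 0"

```text
time_s: 9.77
eef_pos: [433.0, -164.1, 136.3]
ee_rot: [0.043, 0.956, 0.06, 0.283]
force: [-3.4, -0.1, 3.5]
grip_width: 0.338
grip_force: 91.4
```

```bash
python3 st.py
```

```text
along 26.9 perp [-2.8  0.3 -1.5] toolz [ 0.547 -0.049 -0.836] F [-3.4 -0.1  3.5] Fax 4.7 perpF [-1.2 -0.3 -0.6] Tq [-0.14  0.34 -0.09]
```

>>> drive_tool:
  commands: "0.014 -0.001 -0.026 0 0 0 0;0.012 -0.001 -0.022 0 0 0 0;0 0 0 0 0 0 0;0 0 0 0 0 0 0"

```text
time_s: 10.1
eef_pos: [436.0, -164.0, 132.3]
ee_rot: [0.043, 0.956, 0.061, 0.284]
force: [0.1, 2.4, 7.5]
grip_width: 0.341
grip_force: 92.2
```

```bash
python3 st.py
```

```text
along 22.0 perp [-2.1  0.6 -1.1] toolz [ 0.548 -0.048 -0.835] F [0.1 2.4 7.5] Fax 6.7 perpF [3.2 2.1 1.6] Tq [ 0.41 -0.63  0.31]
```

>>> drive_tool:
  commands: "0.008 -0.002 -0.022 0 0 0 0;0 0 0 0 0 0 0;0 0 0 0 0 0 0"

```text
time_s: 10.35
eef_pos: [436.7, -164.1, 131.5]
ee_rot: [0.044, 0.956, 0.061, 0.285]
force: [-26.4, 8.8, 38.2]
grip_width: 0.346
grip_force: 97.1
```

```bash
python3 st.py
```

```text
along 20.9 perp [-1.9  0.6 -1. ] toolz [ 0.55  -0.049 -0.834] F [-26.4   8.8  38.2] Fax 46.4 perpF [-4.6  6.8 -2.8] Tq [1.12 0.37 0.67]
```

It is on the hard stop with 46 N axial. I ease off a little to a moderate press and check it stays still.

>>> drive_tool:
  commands: "-0.004 0.004 0.007 0 0 0 0;0 0 0 0 0 0 0;0 0 0 0 0 0 0;0 0 0 0 0 0 0"

```text
time_s: 10.68
eef_pos: [436.4, -164.0, 131.8]
ee_rot: [0.044, 0.956, 0.061, 0.285]
force: [-15.2, 5.7, 26.5]
grip_width: 0.341
grip_force: 94.1
```

```bash
python3 st.py; python3 - <<'E'
from rig import capture
import cv2,numpy as np
p=capture("scene")["pixels"][190:265,180:255];t=capture("top")["pixels"][160:235,290:365]
cv2.imwrite("pics/end.png",cv2.resize(np.hstack([p,t]),(800,400),interpolation=cv2.INTER_CUBIC))
E
```

```text
along 21.3 perp [-2.   0.6 -1.1] toolz [ 0.55  -0.049 -0.834] F [-15.2   5.7  26.5] Fax 30.8 perpF [-0.8  4.4 -0.6] Tq [ 0.63 -0.12  0.4 ]
```

View pics/end.png

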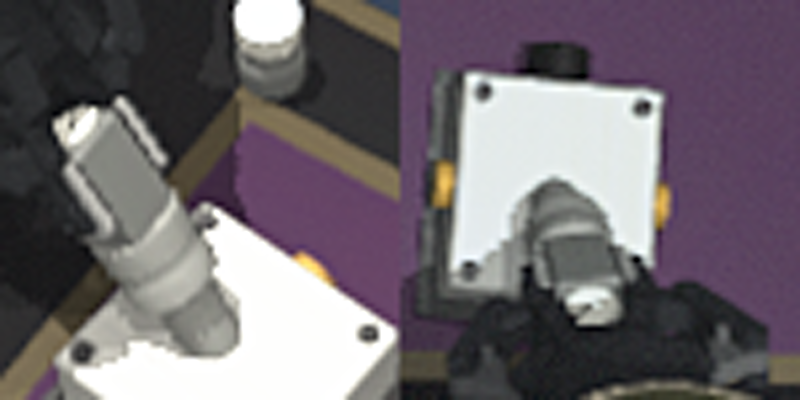

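The picture shows the coupler at scene crop (165,265) seated against the boss, coaxial with it, and still gripped. The force is steady at about 31 N, against the 10 N spring, on the hard stop.

```bash
python3 -c "
from rig import *
print(finish_job())"
```

```text
the job is handed in; nothing more can be done
None
```

I pressed the gauge past the catch to its hard stop on the rightmost manifold's nipple and handed the job in still gripped and held at about 31 N; the rig returned no verdict.

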